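# Hook the locking plate under the T-stud and wedge it tight

## Task

Take the steel locking plate by its red grip and fasten it on the jig board: tilt it nose down to work its oblong eye past the wide head of the T-stud, then lay it level on the board, with its grip over the longer end of the board. Push it along gently, nose first, until its ramp wedges under the head and stays tight when you let go; leave the ring, tape measure and offcut alone.

Things in the scene. Friction and masses are not known exactly. Their poses are not given: they have to be found in the camera images.
- jig: Fixed jig board (plywood with a steel face), 156 x 72 mm, top face 12 mm above its underside. Origin at its underside (on the table), under the axis of the T-stud; z up; x along the board, which reaches 45 mm from the stud in +x and 111 mm in -x (the end where the plate's grip belongs). It stays where it is; a fixed green vice stands beyond it at times, so keep the nose's overshoot past the stud small.
- stud_foot (a point): Point on the board's top face on the stud's axis. Shank 8 mm across; its flat bar head is 49 mm long in the board's x (24.5 mm each way), 14 mm in y, 4 mm thick. How far the stud is screwed in varies and is not measured: head underside 14.0 to 16.8 mm above this point. The stud is rigid; pressing plate and stud together by more than 12 N damages them.
- plate: Loose steel locking plate, about 0.28 kg, 122 mm long (x -95 to 27 mm), 38 mm wide. Origin at its underside, under the centre of its oblong eye; z up; x towards its nose. Eye 40 mm long (x -20 to 20 mm), 18 mm wide: too short to pass the stud's head level. Nose bar (x 20 to 27 mm) 4 mm thick, side bars and tail 6 mm, ramp behind the eye.
- plate_nose (a point): Middle of the top front edge of the eye, 20 mm ahead of the plate's origin, 4 mm above the underside. This edge goes first under the head's +x end, the plate tilted 30 to 45 degrees nose down so that the eye's rear edge passes over the head; then the plate is drawn back (-x) until this edge is near the shank, and levelled, the ramp clearing the head's -x end.
- plate_ramp (a point): Point on the ramp, 22.5 mm behind the plate's origin, 14.0 mm above the underside. The ramp is 32 mm wide and runs from x = -21.5 mm, rising 0.22 mm per mm backwards, to 18.1 mm high at x = -41 mm. With the plate level on the board the head's -x end meets it when the plate's origin is between 2 mm behind and 11 mm ahead of the stud's axis; wedged there by about 10 N of push it holds by friction.
- plate_grip (a point): Centre of the plate's upright red grip, 75 mm behind the plate's origin, 32 mm above the underside. The grip is a block 34 mm long (x), 12 mm thick (y), from 6 to 47 mm above the underside; grasp it across its 12 mm. Steel on steel is rough here (friction about 1): a plate pressed down while being pushed along sticks, so keep the downward force near nothing.
- ring: Loose turned steel spacer ring, 60 mm across, 20 mm high, bystander; origin at the centre of its underside.
- tape: Loose yellow pocket tape measure, 36 x 78 x 61 mm, bystander; origin at the centre of its underside.
- offcut: Loose wooden offcut, 60 x 75 x 22 mm, bystander; origin at the centre of its underside.

How it is judged:
By the outcome, as a careful person would: the job done as asked, in the order asked, and still so for the second after the job is handed in, with the robot touching nothing.
It also fails if it takes over 72 s, if anything falls off the work surface, if the arm or the gripper's body presses on something with over 40 N, if the wrist force passes 120 N, or if a joint passes its speed limit or range.

## Robot

A 6-joint arm with a two-finger parallel gripper is mounted at the origin on a cart in front of the work surface, level with it; the furniture and walls round the work are solid. World frame = base frame: x ahead of the robot, y to its left, z up, the work surface at z = 0. Lengths are in m, angles in rad, forces in N, time in s.
With the tool pointing down it reaches from about 0.35 to 0.875 m from the base axis. Payload 4.2 kg.
Tool frame: the origin (TCP) lies at the very end of the fingers, on their centre line; the grasp point (between the pads) lies 19 mm behind it; z points along the fingers, y is the line along which they close (so a half turn about z gives the same grasp; the last joint's range is limited). The gripper opens to 85 mm and grips with 20 to 120 N. Pads are 22 mm wide; open, the fingers measure 114 mm over their backs; the gripper's body (76 mm by 85 mm) begins 54 mm behind the grasp point. The pads swing forward as they close: fully open they stand 13 mm farther back than shut.
Start: joints at [-0.936, 0.385, 0.008, 0, -1.194, -0.259], TCP at [0.229, -0.581, 0.231] pointing down, gripper open.
Joint ranges: [-3.14, 3.14], [-1.21, 2.06], [-1.07, 1.41], [-3.16, 2.05], [-2.99, -0.16], [-3.1, 3.1]. Speed limits (rad/s): [2.79, 2.79, 3.14, 3.14, 3.14, 3.14].

## Interface

Orientations are given as a 3x3 rotation matrix whose columns are the frame's x, y, z axes.
In Python, from plant import movep, servo_line, set_joints, ungrasp, close_gripper, hold, solve_ik, camera, camera_params, PlanningError, sign_off, search_frame, cut_out, current_t, current_qpos, current_qvel, current_joint_efforts, current_position, current_tool_rot, current_force, current_ft_torque, current_opening, current_grasp_force gives the robot as it stands. Calls block until the motion is done:
- movep(position, orientation): joint-space move of the TCP to a pose.
- servo_line(position, frame=None, vel=0.15): straight line of the TCP; frame=None keeps the orientation; vel is the mean speed in m/s.
- set_joints(angles): joint-space move.
- ungrasp() and close_gripper(strength=None): open the fingers fully, or close them until they stop; strength is the grip in N (None keeps the last).
- hold(seconds).
- solve_ik(position, orientation): joint angles nearest the present ones, or None.
- camera(name): name is "scene" or "top" or "wrist"; returns (picture, depth): 480x640x3 uint8, red, green, blue; 480x640 float32, m along the optical axis (not along the pixel's ray), 0 where there is no reading.
- camera_params(name): a dict with "fx", "fy", "cx", "cy" (pixels), "xyz" and "attitude" of the camera in the world. Camera axes: x right, y down, z forward; pixel columns grow to the right and rows downward; lengths in m; the calibration is good to about 2 mm. A picture is of the moment at which its call begins: read the wrist's pose just before it. camera_params takes no time and is no camera call; for the wrist camera it gives the pose at the moment of the call.
A pose or a line that the arm cannot do raises PlanningError and nothing moves.
- sign_off(): hands the job in; it is judged then, once.
Trained networks look in the newest picture that a camera, given by its name, has taken for a name from the list of things; names that differ only in an ending like _2 or _b are one class to them, and where a whole thing is asked for, a point or a joint stands for the part that bears it (a point fixed in the world has none). Each returns a list of dicts, best first, with "confidence" (0 to 1); they miss things now and then, are a little off and sometimes report something else, mostly with a low value. They report only what shows in the picture. A call takes as long as a camera call.
- search_frame(camera, thing): "point" ([column, row] in pixels, amid what is visible of it).
- cut_out(camera, thing): "region" (480x640 bool, what is visible of it) and "point" ([column, row] in pixels, amid what is visible of it).
Readings, each from a call of its own:
- current_t(): time.
- current_qpos(): joint angles.
- current_qvel(): joint speeds.
- current_joint_efforts(): joint torques, N m.
- current_position(): TCP position.
- current_tool_rot(): TCP orientation.
- current_force(): force on the tool from outside, world axes, zero at the start.
- current_ft_torque(): the same for the moment, N m.
- current_opening(): finger opening in m.
- current_grasp_force(): force on a finger pad.
Only numpy, scipy, OpenCV 4.12 (cv2) and the standard library are available. Lean on these libraries where they do the work, as an engineer would, in place of code of your own. Each camera call takes 0.05 s, during which the arm holds its last target. There are 200 camera calls.

## Working session

There is one attempt and no reset: what is moved stays moved. The work goes in short steps, each a Python script; the robot and the scene stay as the last script left them, time stands still between calls to the robot, and variables do not carry over. Pictures are saved under pics/ and viewed, at most 10 in all, crops included, and the job is handed in when it is done.

```bash
ls; mkdir -p pics
cat > h.py <<'E'
import numpy as np, cv2
from plant import *
def save(n,name,crop=None):
    p,d=camera(n); P=camera_params(n)
    im=p[:,:,::-1]
    cv2.imwrite('pics/'+name,im); np.savez('pics/'+name+'.npz',p=p,d=d,**{k:np.array(v) for k,v in P.items()})
    return p,d,P
def w(P,u,v,z):
    u=np.asarray(u,float);v=np.asarray(v,float);z=np.asarray(z,float)
    c=np.stack([(u-P['cx'])/P['fx']*z,(v-P['cy'])/P['fy']*z,z],-1)
    return c@np.array(P['attitude']).T+np.array(P['xyz'])
E
python3 - <<'E'
from h import *
ims=[]
for n in('scene','top'):
    p,d,P=save(n,n+'0.png'); print(n,P)
    for t in('jig','plate','plate_grip','stud_foot','plate_nose','ring','tape','offcut'):
        r=cut_out(n,t)
        for q in r[:2]:
            m=q['region']&(d>0); v,u=np.nonzero(m)
            if len(u)<5: continue
            X=w(P,u,v,d[m]); print(n,t,round(q['confidence'],2),q['point'],m.sum(),np.median(X,0).round(3),X.min(0).round(3),X.max(0).round(3))
E
```

```text
pics
scene {'fx': 513.8055017811339, 'fy': 513.8055017811339, 'cx': 306.63630686572225, 'cy': 242.55671984429503, 'xyz': array([0.27450879, 0.25681819, 0.73013671]), 'attitude': array([[-0.90341575, -0.31170394,  0.29441576],
       [-0.42856742,  0.67733897, -0.59794806],
       [-0.0130365 , -0.6663727 , -0.74550485]])}
scene jig 0.91 [369.2, 240.1] 2455 [ 0.456 -0.377  0.012] [ 0.377 -0.448 -0.002] [ 0.543 -0.327  0.036]
scene plate 0.66 [335.2, 285.6] 1334 [ 0.467 -0.254  0.007] [ 0.417 -0.282 -0.004] [ 0.545 -0.223  0.049]
scene plate_grip 0.8 [337.3, 286.4] 1438 [ 0.467 -0.254  0.006] [ 0.417 -0.305 -0.004] [ 0.542 -0.223  0.049]
scene stud_foot 0.56 [367.6, 239.0] 2574 [ 0.456 -0.377  0.012] [ 0.376 -0.452 -0.003] [ 0.546 -0.327  0.036]
scene plate_nose 0.92 [338.4, 287.2] 1303 [ 0.466 -0.254  0.007] [ 0.417 -0.288 -0.004] [ 0.542 -0.223  0.049]
scene ring 0.56 [270.2, 253.5] 782 [ 0.606 -0.263  0.019] [ 0.577 -0.299 -0.004] [ 0.649 -0.235  0.024]
scene tape 0.6 [197.8, 326.6] 1283 [ 0.622 -0.061  0.049] [ 0.598 -0.119 -0.003] [ 0.697 -0.041  0.064]
scene offcut 0.84 [388.5, 1
[... 646 characters left out ...]
473 -0.255  0.006] [ 0.42  -0.28  -0.004] [ 0.545 -0.223  0.049]
top plate_grip 0.63 [296.9, 289.3] 1177 [ 0.472 -0.256  0.006] [ 0.42  -0.282 -0.005] [ 0.544 -0.223  0.049]
top stud_foot 0.62 [362.2, 295.3] 3231 [ 0.462 -0.382  0.012] [ 0.381 -0.44  -0.004] [ 0.544 -0.329  0.035]
top plate_nose 0.88 [296.0, 290.6] 1084 [ 0.471 -0.256  0.007] [ 0.42  -0.28  -0.003] [ 0.544 -0.225  0.049]
top ring 0.58 [299.8, 209.9] 742 [ 0.608 -0.267  0.02 ] [ 0.578 -0.295 -0.005] [ 0.642 -0.235  0.025]
top tape 0.82 [191.3, 197.0] 1079 [ 0.633 -0.073  0.051] [ 0.599 -0.096 -0.005] [ 0.681 -0.027  0.065]
top offcut 0.74 [433.4, 291.5] 1419 [ 0.467 -0.512  0.021] [ 0.434 -0.557 -0.003] [ 0.499 -0.474  0.027]
```

Run:
```python
import cv2,numpy as np
a=cv2.imread('pics/top0.png')[150:400,170:470];b=cv2.imread('pics/scene0.png')[130:380,200:500]
cv2.imwrite('pics/v1.png',np.hstack([cv2.resize(a,(400,333)),cv2.resize(b,(400,333))]).repeat(1,0))
cv2.imwrite('pics/v1.png',cv2.resize(np.vstack([a[60:220,80:270],]),None,fx=4,fy=3.75,interpolation=cv2.INTER_CUBIC))
cv2.imwrite('pics/v2.png',cv2.resize(cv2.imread('pics/scene0.png'),(800,600)))
```

```text
(no output)
```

View pics/v1.png

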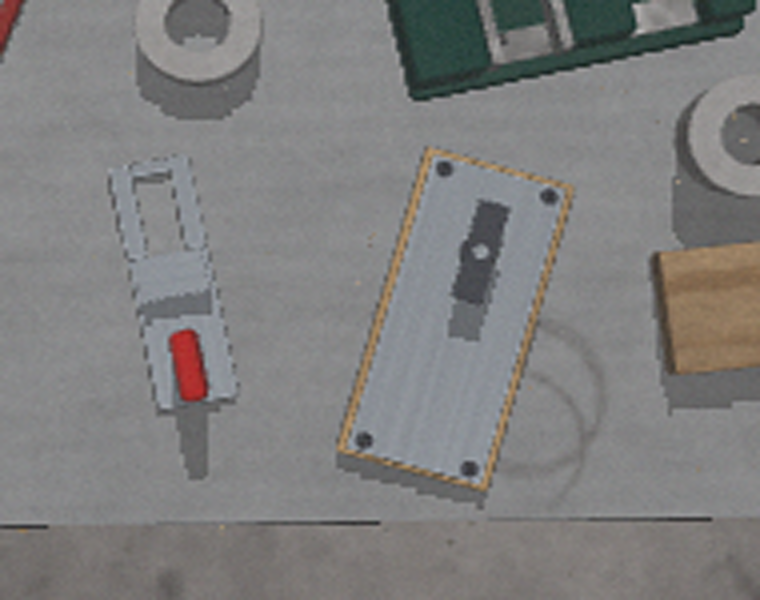

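View pics/v2.png

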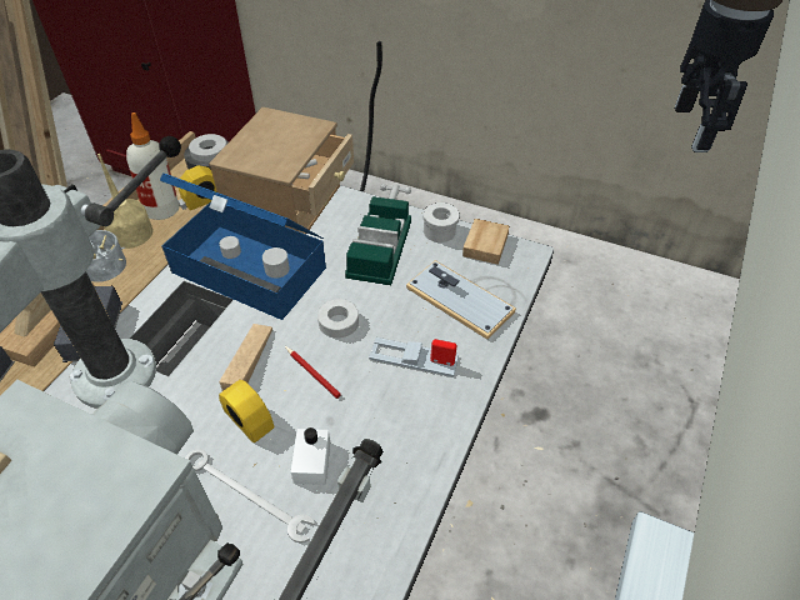

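Plate: grip near the robot at crop (187,365), nose pointing away; stud at crop (481,252), with the board's long end towards the robot. Next I fit the axes and check reachability for the tilted poses.

```bash
cat >> h.py <<'E'
def rect(XY):
    (c,s,a)=cv2.minAreaRect((XY*1000).astype(np.float32))
    if s[0]<s[1]: s=s[::-1]; a+=90
    a=np.deg2rad(a); d=np.array([np.cos(a),np.sin(a)]); 
    if d[0]<0:d=-d
    return np.array(c)/1000,s,d
def measure(n,p,d,P):
    out={}
    R=cut_out(n,'jig')
    if R:
        m=R[0]['region']&(d>0);v,u=np.nonzero(m);X=w(P,u,v,d[m])
        t=X[(X[:,2]>.006)&(X[:,2]<.018)]; c,s,dr=rect(t[:,:2]); print('jig',c.round(4),np.round(s,1),np.rad2deg(np.arctan2(dr[1],dr[0])).round(2),'z',np.median(t[:,2]).round(4),'stud by rect',(c+dr*-.0*1+dr*.033).round(4))
        hh=X[(X[:,2]>.024)&(X[:,2]<.045)]
        if len(hh)>10: c2,s2,d2=rect(hh[:,:2]); print('head',c2.round(4),np.round(s2,1),np.rad2deg(np.arctan2(d2[1],d2[0])).round(2),'z',np.median(hh[:,2]).round(4),len(hh))
    R=cut_out(n,'plate')
    if R:
        m=R[0]['region']&(d>0);v,u=np.nonzero(m);X=w(P,u,v,d[m])
        c,s,dr=rect(X[(X[:,2]<.022)&(X[:,2]>.002)][:,:2]); print('plate',R[0]['confidence'],c.round(4),np.round(s,1),np.rad2deg(np.arctan2(dr[1],dr[0])).round(2),'origin by rect',(c+dr*.034).round(4),'grip',(c-dr*.041).round(4))
        col=p[m].astype(int); red=(col[:,0]>130)&(col[:,1]<80); t=X[red&(X[:,2]>.035)]
        if len(t)>10:
            c,s,dr=rect(t[:,:2]); print('grip',c.round(4),np.median(t[:,:2],0).round(4),np.round(s,1),np.rad2deg(np.arctan2(dr[1],dr[0])).round(2),'z',np.percentile(t[:,2],[50,95]).round(4))
def Rt(yaw,pitch,flip):
    # plate frame at yaw, nose-down by pitch; tool columns
    c,s=np.cos(yaw),np.sin(yaw); Z=np.array([[c,-s,0],[s,c,0],[0,0,1.]])
    c,s=np.cos(pitch),np.sin(pitch); Y=np.array([[c,0,s],[0,1,0],[-s,0,c]])
    T=np.diag([1,-1,-1.]) if not flip else np.diag([-1,1,-1.])
    return Z@Y@T, Z@Y
E
python3 - <<'E'
from h import *
for n in('top','scene'):
    p,d=camera(n);P=camera_params(n);print(n);measure(n,p,d,P)
print(current_force(),current_opening())
for flip in(0,1):
  for lean in (0,-10,-20,-30):
    for pt,nm in(([.43,-.25,.013],'grasp'),([.43,-.25,.2],'up')):
      R,_=Rt(np.deg2rad(10),np.deg2rad(lean),flip);q=solve_ik(pt,R);print(flip,lean,nm,None if q is None else np.round(q,2))
    for t in(0,40):
      R,B=Rt(np.deg2rad(-13),np.deg2rad(t+lean),flip);_,B=Rt(np.deg2rad(-13),np.deg2rad(t),flip)
      g=np.array([.505,-.385,.07])+B@np.array([-.075,0,.013]);q=solve_ik(g,R);print(flip,lean,t,None if q is None else np.round(q,2))
E
```

```text
top
jig [ 0.4619 -0.3826] [155.7  72.3] -16.82 z 0.0117 stud by rect [ 0.4935 -0.3922]
head [ 0.4937 -0.3922] [49.1 13.9] -16.37 z 0.0321 214
plate 0.77 [ 0.4815 -0.2524] [121.7  37.9] 10.93 origin by rect [ 0.5149 -0.2459] grip [ 0.4413 -0.2602]
grip [ 0.4413 -0.2602] [ 0.4412 -0.2597] [31.9 10.5] 11.01 z [0.0458 0.0483]
scene
jig [ 0.4604 -0.3838] [156.9  75.4] -16.78 z 0.0118 stud by rect [ 0.492  -0.3934]
head [ 0.4927 -0.3935] [50.6 17.4] -14.29 z 0.0318 159
plate 0.68 [ 0.4802 -0.2527] [122.   40.2] 10.11 origin by rect [ 0.5137 -0.2468] grip [ 0.4399 -0.2599]
grip [ 0.4394 -0.2602] [ 0.4386 -0.2593] [31.9 11.4] 11.22 z [0.0449 0.0473]
[ 0.75037273 -0.8780733  -0.40883351] 0.08530618967982054
0 0 grasp [-0.2   0.45 -0.56  0.   -0.56  1.94]
0 0 up [-0.2   0.19 -0.35  0.   -1.03  1.94]
0 0 0 [-0.42  0.44 -0.32  0.   -0.81  1.76]
0 0 40 [-0.37  0.76  0.19  0.09 -1.69  1.69]
0 -10 grasp [-0.25  0.42 -0.59 -0.18 -0.41  2.15]
0 -10 up [-0.25  0.13 -0.4  -0.09 -0.88  2.04]
0 -10 0 [-0.44  0.38 -0.42 -0.07 -0.6   1.84]
0 -10 40 [-0.37  0.67  0.09  0.07 -1.52  1.69]
0 -20 grasp [-0.35  
[... 411 characters left out ...]
 up [-0.2   0.19 -0.35  0.   -1.03 -1.2 ]
1 0 0 [-0.42  0.44 -0.32  0.   -0.81 -1.38]
1 0 40 [-0.37  0.76  0.19  0.09 -1.69 -1.45]
1 -10 grasp [-0.25  0.42 -0.59 -0.18 -0.41 -0.99]
1 -10 up [-0.25  0.13 -0.4  -0.09 -0.88 -1.1 ]
1 -10 0 [-0.44  0.38 -0.42 -0.07 -0.6  -1.31]
1 -10 40 [-0.37  0.67  0.09  0.07 -1.52 -1.45]
1 -20 grasp [-0.35  0.4  -0.55 -0.51 -0.36 -0.59]
1 -20 up [-0.31  0.09 -0.44 -0.24 -0.75 -0.94]
1 -20 0 [-0.47  0.34 -0.48 -0.2  -0.42 -1.15]
1 -20 40 [-0.38  0.58 -0.01  0.06 -1.33 -1.44]
1 -30 grasp [-0.53  0.4  -0.5  -0.93 -0.41 -0.05]
1 -30 up [-0.4   0.06 -0.45 -0.46 -0.66 -0.69]
1 -30 0 [-0.54  0.32 -0.47 -0.52 -0.32 -0.8 ]
1 -30 40 [-0.4   0.49 -0.11  0.03 -1.14 -1.42]
```

Run:
```python
from h import *
ya=np.deg2rad(11); R,_=Rt(ya,0,1)
movep([.441,-.260,.20],R)
p,d,P=save('wrist','w1.png'); print(P['xyz'],P['attitude'][:,2],current_position(),current_t())
measure('wrist',p,d,P)
```

```text
[ 0.36892502 -0.27567972  0.34262258] [ 0.27913245  0.05321905 -0.95877672] [ 0.44086249 -0.26077482  0.20008024] 2.6833
jig [ 0.4588 -0.3846] [155.9  72.5] -16.8 z 0.0117 stud by rect [ 0.4904 -0.3941]
head [ 0.4904 -0.3939] [49.6 14.4] -16.79 z 0.0319 919
plate 0.63 [ 0.4785 -0.2542] [122.  38.] 10.68 origin by rect [ 0.5119 -0.2479] grip [ 0.4382 -0.2618]
grip [ 0.438  -0.2622] [ 0.4379 -0.2622] [31.7  9.9] 11.13 z [0.0456 0.0469]
```

View pics/w1.png

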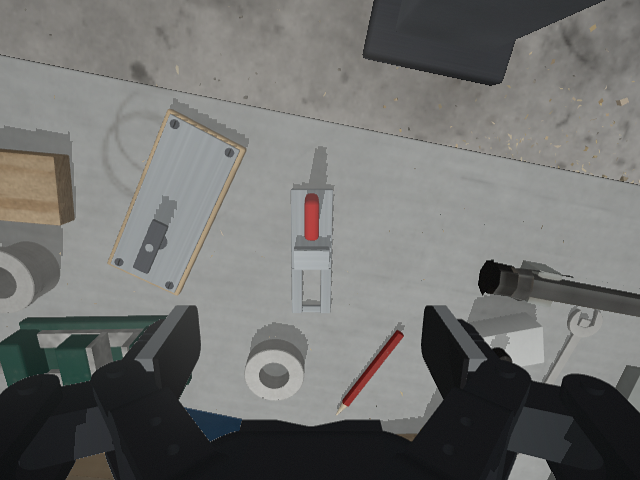

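Wrist view: grip at (312,217), nose (311,310), stud (150,247). The plate-to-stud offset agrees across cameras to 0.5 mm, so I grasp now.

Run:
```python
from h import *
ya=np.deg2rad(11); R,_=Rt(ya,0,1)
g=np.array([.4397,-.2613])
movep([*g,.06],R); print(current_force())
servo_line([*g,.014],vel=.05); print(current_force())
close_gripper(80); hold(.3); print(current_opening(),current_grasp_force(),current_force())
servo_line([*g,.034],vel=.05); hold(.3);print(current_force(),current_position(),current_t())
p,d,P=save('wrist','w2.png'); measure('wrist',p,d,P)
print(search_frame('wrist','plate_nose')[:1])
```

```text
[ 0.73540084 -0.14685827  0.12969133]
[0.4799256  0.51693417 0.10464784]
0.010755690035028652 78.1885278224945 [-0.93903479  0.22656341  3.73170535]
[-0.14212198 -0.0519414  -2.76067248] [ 0.4395329  -0.26125131  0.03374205] 6.2833
jig [ 0.458  -0.3836] [154.2  72.8] -16.43 z 0.0119 stud by rect [ 0.4896 -0.3929]
head [ 0.4902 -0.3869] [50.1 13.6] -0.77 z 0.0318 1656
plate 0.56 [ 0.4615 -0.2581] [87.4 35.9] 11.58 origin by rect [ 0.4948 -0.2513] grip [ 0.4213 -0.2663]
grip [ 0.438  -0.2623] [ 0.4364 -0.2627] [32.7 10.6] 10.25 z [0.0652 0.0663]
[{'point': [309.9, 307.7], 'confidence': 0.56}]
```

View pics/w2.png

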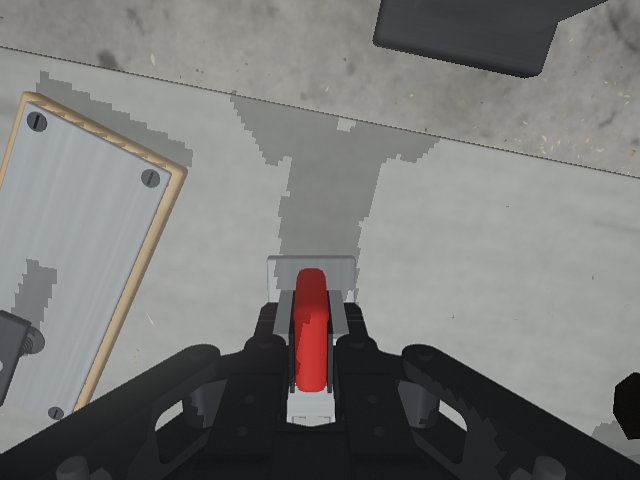

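Plate is held, grip centred between the pads ((312,330)), weight 2.8 N. Next I align yaw with the board and measure the stud beside it.

Run:
```python
from h import *
yb=np.deg2rad(-16.8); R,B=Rt(yb,0,1)
st=np.array([.492,-.393,0])
servo_line([.4397,-.2613,.15],vel=.15)
movep(st+B@[-.095,.10,.16],R); hold(.2)
for k in range(2):
    p,d,P=save('wrist','w3.png'); tp=current_position()
    measure('wrist',p,d,P)
    r=cut_out('wrist','plate'); m=np.zeros_like(d,bool)
    col=p.astype(int); m=(col[...,0]>130)&(col[...,1]<80)&(d>0)&(d<.3); v,u=np.nonzero(m); X=w(P,u,v,d[m]); H=(X-tp)@B
    t=H[H[:,2]>np.percentile(H[:,2],95)-.004]; c,s,dr=rect(t[:,:2]); print('grip in plate frame rel TCP',c,s,np.rad2deg(np.arctan2(dr[1],dr[0])),np.median(t[:,2]))
print(tp,current_t())
for n in('top','scene'):
    p,d,P=save(n,n+'3.png'); print(n); measure(n,p,d,P); print(search_frame(n,'plate_nose')[:1])
```

```text
jig [ 0.4522 -0.3821] [141.9  72.5] -16.73 z 0.012 stud by rect [ 0.4838 -0.3916]
head [ 0.481  -0.3907] [29.5 14.7] -16.45 z 0.0321 559
plate 0.73 [0. 0.] [0. 0.] 0.0 origin by rect [0.034 0.   ] grip [-0.041  0.   ]
grip [ 0.4286 -0.2711] [ 0.4273 -0.2709] [32.7 10.2] -15.81 z [0.1911 0.1922]
grip in plate frame rel TCP [-0.00083455 -0.00170935] (32.74886703491211, 10.222963333129883) 0.9895581007003783 0.03150783006098508
jig [ 0.4521 -0.3819] [141.6  72.1] -16.7 z 0.0119 stud by rect [ 0.4837 -0.3914]
head [ 0.4813 -0.3908] [30.  14.2] -17.45 z 0.0321 573
plate 0.7 [0. 0.] [0. 0.] 0.0 origin by rect [0.034 0.   ] grip [-0.041  0.   ]
grip [ 0.4286 -0.2711] [ 0.4273 -0.2709] [32.7 10.2] -15.68 z [0.1914 0.1925]
grip in plate frame rel TCP [-0.00096376 -0.00173713] (32.656768798828125, 10.243399620056152) 1.1165333986282349 0.03148488438416039
[ 0.42998666 -0.26974849  0.15995761] 8.525
top
jig [ 0.462  -0.3827] [155.9  72.1] -16.65 z 0.0118 stud by rect [ 0.4936 -0.3922]
head [ 0.4934 -0.3922] [48.7 14. ] -16.52 z 0.0324 214
plate 0.94 [ 0.5044 -0.2994] [0. 0.] 0.0 origin by rect [ 0.5384 -0.2994] grip [ 0.4634 -0.2994]
[{'point': [310.0, 267.2], 'confidence': 0.91}]
scene
jig [ 0.4599 -0.3826] [155.9  75.2] -17.17 z 0.0115 stud by rect [ 0.4914 -0.3924]
plate 0.84 [ 0.5337 -0.3891] [111.8  18.1] -26.74 origin by rect [ 0.5641 -0.4044] grip [ 0.4971 -0.3706]
grip [ 0.4183 -0.2657] [ 0.4162 -0.2634] [11.3  9.7] 84.14 z [0.1792 0.1924]
[{'point': [348.9, 222.2], 'confidence': 0.67}]
```

View pics/w3.png

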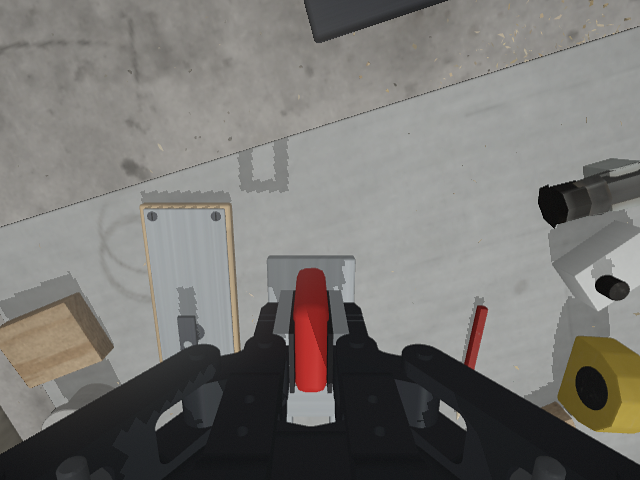

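```bash
cat >> h.py <<'E'
STUD=np.array([.4922,-.3925,.012]); YB=np.deg2rad(-16.8); GZ=.014
import json,os
OFF=np.array(json.load(open('off.json'))) if os.path.exists('off.json') else np.zeros(3)  # plate-in-hand correction (m, board frame)
def pose(px,pz,th):
    "plate origin px,pz mm from stud foot in board frame, th deg nose down -> TCP, R"
    R,B=Rt(YB,np.deg2rad(th),1); _,B0=Rt(YB,0,1)
    return STUD+B0@(np.array([px,0,pz])/1000+OFF)+B@np.array([-.075,0,GZ]),R,B
def plate_air(n,p,d,P,th):
    "plate seen by camera n in plate frame as predicted from TCP"
    _,B=Rt(YB,np.deg2rad(th),1); tp=current_position()
    r=cut_out(n,'plate')
    if not r: print('no plate');return
    m=r[0]['region']&(d>0);v,u=np.nonzero(m);H=(w(P,u,v,d[m])-tp)@B*1000+[-75,0,14]
    k=(abs(H[:,2]-5)<6)&(H[:,0]>-22)&(H[:,0]<34)&(abs(H[:,1])<28); H=H[k]
    c,s,dr=rect(H[:,:2]/1000); print(n,'plate',r[0]['confidence'],len(H),'x',np.percentile(H[:,0],[1,99]).round(1),'y',np.percentile(H[:,1],[1,99]).round(1),'z',np.median(H[:,2]).round(1))
    for a in range(-20,28,6):
        t=H[(H[:,0]>=a)&(H[:,0]<a+6)]
        if len(t)>3: print(a,len(t),t[:,1].min().round(1),t[:,1].max().round(1),np.median(t[:,2]).round(1), end=' | ')
    print()
def head_seen(n,p,d,P):
    _,B0=Rt(YB,0,1); v,u=np.nonzero(d>0); X=(w(P,u,v,d[v,u])-STUD)@B0*1000
    k=(abs(X[:,0])<32)&(abs(X[:,1])<14)&(X[:,2]>12)&(X[:,2]<26); X=X[k]
    if len(X)>10: print(n,'head',len(X),'x',np.percentile(X[:,0],[1,99]).round(1),'y',np.percentile(X[:,1],[1,99]).round(1),'z',np.median(X[:,2]).round(2))
E
python3 - <<'E'
from h import *
t,R,B=pose(16,75,40)
movep(t,R); hold(.3); print(t,current_position(),current_force(),current_t())
for n in('top','scene'):
    p,d,P=save(n,n+'4.png'); plate_air(n,p,d,P,40); head_seen(n,p,d,P)
a=cv2.imread('pics/top4.png')[215:355,290:450]; b=cv2.imread('pics/scene4.png')[170:310,290:450]
cv2.imwrite('pics/v4.png',cv2.resize(np.hstack([a,b]),None,fx=2.5,fy=4,interpolation=cv2.INTER_CUBIC))
E
```

```text
[ 0.46113086 -0.38311967  0.14593369] [ 0.46124517 -0.38254775  0.14772028] [-0.0268268   0.72695063 -2.10755475] 10.025
top plate 0.84 30 x [-11.5   5.9] y [-15.5  18. ] z 7.2
-14 11 -15.5 -8.0 6.8 | -8 10 -14.7 -8.1 6.7 | -2 6 14.1 18.0 7.5 | 
scene plate 0.66 75 x [-18.2  25.5] y [-10.9  20.8] z 5.2
-14 7 14.5 19.3 5.2 | -8 9 10.0 18.6 6.6 | -2 9 11.7 20.3 5.5 | 4 9 9.4 18.3 5.2 | 10 11 9.0 20.7 6.2 | 16 17 -8.8 19.8 4.4 | 22 11 -11.9 18.3 5.2 | 
scene head 145 x [-23.4  23.3] y [-7.5  7.3] z 19.67
```

View pics/v4.png

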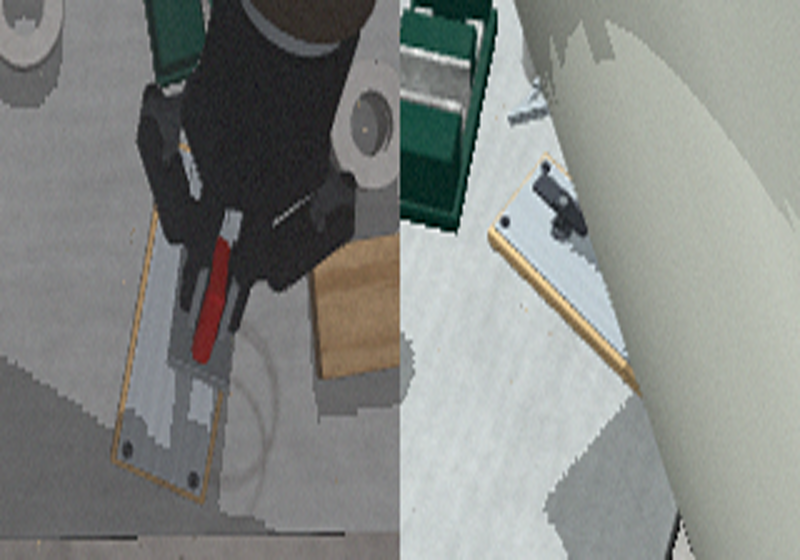

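Hover pose: the scene camera shows head centred at y≈0 and the plate's outer bar at y≈+19, so lateral alignment is within about 0.5 mm. In the top crop the grip sits at (215,300), over the board. I descend with force monitoring.

```bash
cat >> h.py <<'E'
F0=None
def where(th):
    _,B=Rt(YB,np.deg2rad(th),1);_,B0=Rt(YB,0,1)
    Bt=current_tool_rot()@np.diag([-1,1,-1.])
    o=current_position()-Bt@np.array([-.075,0,GZ]); v=(B0.T@(o-STUD)-OFF)*1000
    pit=np.rad2deg(np.arctan2(-Bt[2,0],np.hypot(Bt[0,0],Bt[1,0])));yaw=np.rad2deg(np.arctan2(Bt[1,0],Bt[0,0]))
    return v.round(2),pit.round(2),yaw.round(2)
def fb(): 
    _,B0=Rt(YB,0,1); return (B0.T@np.array(current_force())).round(2)
def go(px,pz,th,vel=.03,settle=.15):
    t,R,_=pose(px,pz,th); servo_line(t,R,vel=vel); hold(settle); print((px,pz,th),*where(th),'F',fb(),round(current_t(),1))
    return fb()
E
python3 - <<'E'
from h import *
print(where(40),fb())
base=go(16,60,40); 
for z in(45,38,32,27,23,21):
    f=go(16,z,40,vel=.03)
    if np.abs(f-base).max()>3: print('contact');break
E
```

```text
(array([16.  ,  0.22, 75.62]), np.float64(39.95), np.float64(-16.79)) [-0.26 -0.2  -2.43]
(16, 60, 40) [ 1.617e+01 -5.000e-02  6.025e+01] 39.97 -16.8 F [-0.18 -0.2  -1.64] 11.0
(16, 45, 40) [ 1.615e+01 -2.000e-02  4.521e+01] 39.98 -16.8 F [ 0.65 -0.18 -2.73] 11.8
(16, 38, 40) [ 1.608e+01 -3.000e-02  3.808e+01] 39.99 -16.8 F [-0.66 -0.44 -3.27] 12.4
(16, 32, 40) [ 1.608e+01 -2.000e-02  3.206e+01] 39.99 -16.8 F [-0.23 -0.28 -2.64] 12.9
(16, 27, 40) [16.04 -0.04 27.03] 40.0 -16.8 F [ 0.7   1.07 -3.04] 13.3
(16, 23, 40) [16.04 -0.04 23.04] 40.0 -16.8 F [-0.78 -1.22 -2.02] 13.8
(16, 21, 40) [1.603e+01 1.000e-02 2.103e+01] 40.0 -16.8 F [ 0.24  0.04 -2.56] 14.2
```

Run:
```python
from h import *
s=lambda t:np.sin(np.deg2rad(t)); c=lambda t:np.cos(np.deg2rad(t))
base=np.array([-.1,-.1,-2.6]); ok=True
for x in(10,4,-2,-7,-10.5):
    f=go(x,21,40)
    if np.abs(f-base).max()>3.5: print('contact');ok=False;break
if ok:
  for th in(34,28,22,16,11,6,3,0):
    f=go(7.5-20*c(th)-4*s(th),27*s(th)+3.5,th)
    if np.abs(f-base).max()>3.5: print('contact');break
for n in('scene','top'): p,d,P=save(n,n+'5.png')
a=cv2.imread('pics/top5.png')[215:355,290:450]; b=cv2.imread('pics/scene5.png')[170:310,290:450]
cv2.imwrite('pics/v5.png',cv2.resize(np.hstack([a,b]),None,fx=2.5,fy=4,interpolation=cv2.INTER_CUBIC))
```

```text
(10, 21, 40) [10.07 -0.03 21.08] 39.99 -16.8 F [ 0.64 -0.08 -1.95] 14.7
(4, 21, 40) [ 4.08 -0.03 21.04] 39.99 -16.8 F [ 0.46  0.51 -2.46] 15.2
(-2, 21, 40) [-1.900e+00 -1.000e-02  2.105e+01] 39.99 -16.8 F [ 0.87 -0.   -2.45] 15.7
(-7, 21, 40) [-6.94 -0.03 21.02] 39.99 -16.8 F [-0.43  0.37 -2.51] 16.1
(-10.5, 21, 40) [-10.47   0.    21.04] 39.99 -16.8 F [ 0.22  0.29 -2.77] 16.5
(np.float64(-11.317523064983819), np.float64(18.598208393710166), 34) [-1.099e+01 -1.000e-02  1.833e+01] 34.02 -16.8 F [ 0.37  0.29 -3.32] 17.2
(np.float64(-12.036838108322103), np.float64(16.17573219521905), 28) [-11.59   0.02  15.93] 28.02 -16.79 F [ 0.62 -0.38 -3.25] 17.8
(np.float64(-12.542103464999396), np.float64(13.614378022229625), 22) [-12.01  -0.02  13.5 ] 22.01 -16.79 F [ 1.12  0.1  -2.64] 18.5
(np.float64(-12.827783342034374), np.float64(10.942208607058976), 16) [-12.19  -0.03  10.92] 16.0 -16.79 F [-0.11  0.36 -2.6 ] 19.1
(np.float64(-12.895779650459458), np.float64(8.651842875166711), 11) [-12.15  -0.05   8.78] 10.98 -16.78 F [ 0.38  0.46 -1.78] 19.7
(np.float64(-12.80855176043608), np.float64(6.322268508226644), 6) [-11.99  -0.07   6.54] 5.97 -16.78 F [-0.47 -0.22 -1.7 ] 20.3
(np.float64(-12.681934520063251), np.float64(4.913070818559484), 3) [-11.98  -0.07   5.18] 2.98 -16.78 F [ 0.37  0.47 -2.13] 20.8
(np.float64(-12.5), np.float64(3.5), 0) [-11.81  -0.1    3.8 ] -0.02 -16.78 F [ 0.14 -0.58 -2.38] 21.3
```

View pics/v5.png

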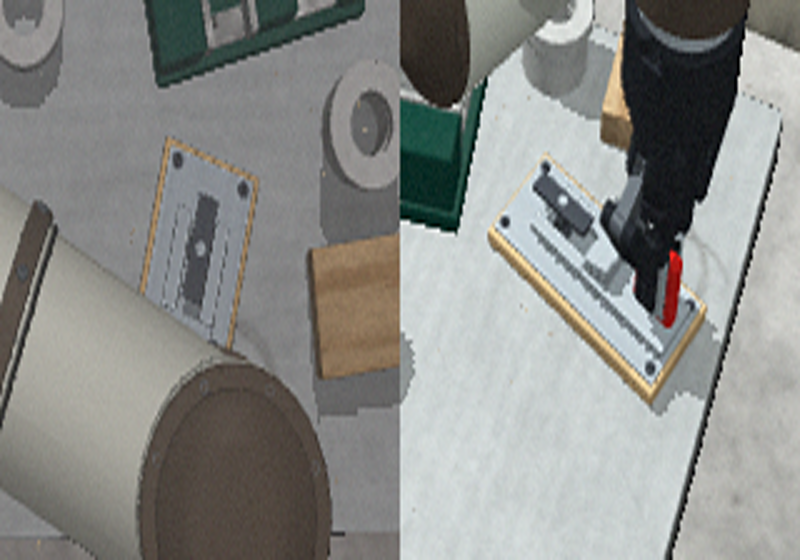

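Level, with the eye round the stud; in the scene crop the nose is under the head ((565,205)) and the grip is over the long end. Next: lower to contact, release so it lies flat, regrip.

Run:
```python
from h import *
def mf(n=6):
    a=[]
    for _ in range(n): a.append(fb()); hold(.02)
    return np.mean(a,0).round(2)
print(mf())
for z in(2.2,1.2,.6,.2,-.1,-.4,-.7,-1,-1.3):
    go(-12.5,z,0,vel=.01,settle=.1); f=mf(); print(f)
    if f[2]>-1.2: break
ungrasp(); hold(.3); print('open',mf(10),where(0))
close_gripper(80); hold(.3); print('closed',mf(10),where(0),current_opening(),current_t())
```

```text
[ 0.2   0.14 -2.2 ]
(-12.5, 2.2, 0) [-1.251e+01 -1.000e-02  2.170e+00] 0.0 -16.8 F [ 0.03  0.75 -2.11] 21.8
[-0.18  0.4  -2.68]
(-12.5, 1.2, 0) [-12.38  -0.02   1.27] -0.01 -16.79 F [-0.2  -0.56 -1.91] 22.3
[ 0.21  0.08 -1.66]
(-12.5, 0.6, 0) [-12.33  -0.03   1.19] -0.03 -16.79 F [-1.5   0.99  4.71] 22.7
[-0.89  1.28  5.13]
open [-0.11  0.06  0.14] (array([-1.249e+01,  1.000e-02,  5.900e-01]), np.float64(-0.0), np.float64(-16.8))
closed [-0.45  0.39  2.97] (array([-12.41,   0.02,   0.79]), np.float64(-0.01), np.float64(-16.79)) 0.010701951001115312 25.15
```

Run:
```python
from h import *
def mf(n=6):
    a=[]
    for _ in range(n): a.append(fb()); hold(.02)
    return np.mean(a,0).round(2)
x,z=-12.4,.6-.25+.1
z=.85; log=[]
_,B0=Rt(YB,0,1)
while x<12 and current_t()<55:
    f0=log[-1][3] if log else 0
    x+= .6 if x<-3.6 and f0>-4 else (.2 if f0>-5 else .1)
    t,R,_=pose(x,z,0); servo_line(t,R,vel=.02); f=mf(5); v=where(0)[0]
    log.append((round(x,2),round(z,2),*[float(a) for a in v],f[0]))
    log[-1]=(round(x,2),round(z,2),v,f[0],f)
    z+=float(np.clip(-(f[2]+.6)/12*.6*-1*-1,-.25,.25)) if f[2]<-2.0 or f[2]>.8 else 0
    if f[0]<-9.3 or abs(f[1])>5 or abs(f[2])>9: break
    z=min(max(z,-.5),1.6)
for l in log[::3]+log[-4:]: print(l[0],l[1],l[2],l[4])
print(current_t())
```

```text
-11.8 0.85 [-12.38   0.02   0.71] [-2.39  0.82  3.66]
-10.9 0.14 [-12.47   0.02   0.53] [-6.47  1.44  9.81]
-11.8 0.85 [-12.38   0.02   0.71] [-2.39  0.82  3.66]
-11.2 0.64 [-12.47   0.02   0.56] [-4.8   0.64  6.37]
-11.0 0.39 [-12.47   0.     0.55] [-5.56  0.83  8.23]
-10.9 0.14 [-12.47   0.02   0.53] [-6.47  1.44  9.81]
26.4833
```

Sign error in my z correction (it pressed down); fixing it.

```bash
cat > push.py <<'E'
from h import *
def mf(n=6):
    a=[]
    for _ in range(n): a.append(fb()); hold(.02)
    return np.mean(a,0).round(2)
def push(x,z,lim,xmax=12,tmax=55):
    log=[]; f=np.zeros(3)
    for k in range(4):   # settle vertical first
        t,R,_=pose(x,z,0); servo_line(t,R,vel=.02); f=mf(5); z+=float(np.clip((f[2]+.6)/12*.7,-.3,.3))
        print('settle',round(z,2),where(0)[0],f)
    while x<xmax and current_t()<tmax:
        x+= (.6 if x<-3.6 else .25) if f[0]>-3.5 else .1
        t,R,_=pose(x,z,0); servo_line(t,R,vel=.02); f=mf(5); v=where(0)[0]
        log.append((round(x,2),round(z,2),v,f))
        if f[0]<-lim or abs(f[1])>5 or abs(f[2])>8: break
        if f[2]<-1.6 or f[2]>.4: z+=float(np.clip((f[2]+.6)/12*.6,-.25,.25))
    for l in log[::4]+log[-5:]: print(*l)
    print('t',current_t()); return x,z
E
python3 -c "
from push import *
push(-12.4,1.1,8)"
```

```text
settle 1.21 [-12.67   0.06   0.7 ] [-2.12  0.49  1.32]
settle 1.13 [-12.23   0.04   0.89] [-0.03 -0.05 -2.06]
settle 1.04 [-12.4    0.02   1.03] [-0.06 -0.04 -2.11]
settle 0.92 [-12.41  -0.02   1.06] [ 0.08 -0.09 -2.69]
-11.8 0.92 [-1.182e+01  1.000e-02  8.800e-01] [-0.08 -0.14 -2.49]
-9.4 0.74 [-9.36 -0.02  0.8 ] [-0.77  0.09 -0.62]
-7.0 0.8 [-6.96  0.03  0.79] [-0.96 -0.46 -0.1 ]
-4.6 0.8 [-4.48  0.01  0.83] [-0.89  0.01 -0.9 ]
-2.9 0.8 [-2.87  0.    0.78] [-0.44  0.11 -1.27]
-1.9 0.8 [-1.86  0.01  0.8 ] [-0.17  0.02 -1.49]
-0.9 0.74 [-0.94 -0.02  0.79] [-1.52 -0.45  0.  ]
0.1 0.81 [0.17 0.   0.79] [-1.03  0.11 -0.69]
1.1 0.81 [1.19 0.03 0.79] [-0.23 -0.37 -1.75]
2.1 0.75 [2.09 0.01 0.77] [-1.44 -0.63  0.49]
3.1 0.81 [3.19 0.01 0.81] [-1.15  0.2  -0.76]
4.1 0.81 [4.17 0.01 0.8 ] [-0.35 -0.01 -1.03]
5.1 0.74 [ 5.08 -0.01  0.77] [-1.44 -0.12 -0.08]
6.1 0.81 [ 6.11 -0.01  0.79] [-1.31 -0.05  0.52]
7.1 0.8 [7.02 0.01 0.78] [-1.08  0.41 -1.14]
7.95 0.9 [7.61 0.02 0.74] [-4.18  0.11  1.23]
8.35 0.99 [8.05 0.04 0.78] [-5.09 -0.16 -1.83]
8.75 0.93 [8.07 0.08 0.69] [-5.76 -0.27 -0.71]
9.15 0.93 [8.12 0.08 0.64] [-6.8  -0.04  0.06]
9.55 0.98 [8.16 0.08 0.62] [-7.08  0.18  0.23]
9.45 0.93 [8.14 0.06 0.6 ] [-6.81 -0.24  0.5 ]
9.55 0.98 [8.16 0.08 0.62] [-7.08  0.18  0.23]
9.65 0.98 [8.19 0.09 0.61] [-7.18  0.19  0.19]
9.75 0.98 [8.18 0.07 0.58] [-7.57  0.6   0.46]
9.85 1.04 [8.19 0.05 0.59] [-8.16  0.43  0.23]
t 54.4833
```

Wedged at 8.2 mm, which matches the measured head height. A final nudge to about 10 N, then release and look.

Run:
```python
from push import *
x,z=9.85,1.0
for k in range(5):
    x+=.12; t,R,_=pose(x,z,0); servo_line(t,R,vel=.02); f=mf(4); print(f,where(0)[0])
    if f[0]<-9.6: break
ungrasp(); hold(.1); print('open',fb(),current_t())
p=current_position(); servo_line([p[0],p[1],p[2]+.10],vel=.1)
print(current_t())
p,d,P=save('wrist','w6.png'); plate=cut_out('wrist','plate')
p,d,P=save('scene','s6.png')
m=(p[...,0]>130)&(p[...,1]<80)&(d>0); v,u=np.nonzero(m); _,B0=Rt(YB,0,1)
X=(w(P,u,v,d[m])-STUD)@B0*1000; X=X[(X[:,2]>38)&(X[:,2]<55)&(abs(X[:,1])<30)&(X[:,0]<-40)&(X[:,0]>-110)]; print('grip',X.min(0),X.max(0),len(X),current_t())
a=cv2.imread('pics/w6.png'); b=cv2.imread('pics/s6.png')[170:310,290:450]
cv2.imwrite('pics/v6.png',np.hstack([cv2.resize(a,(400,300)),cv2.resize(b,(400,300))]))
```

```text
[-8.64  0.02  0.52] [8.2  0.1  0.56]
[-8.24  0.09  0.97] [8.19 0.11 0.54]
[-8.94 -0.41  1.24] [8.21 0.1  0.52]
[-8.81 -0.24  1.03] [8.22 0.09 0.53]
[-9.3   0.5   1.57] [8.24 0.08 0.52]
open [-0.21  0.06  0.73] 56.875
58.025
grip [-82.96443682  -5.06718692  38.307636  ] [-50.48186131   8.43102124  48.57798134] 126 58.175
```

View pics/v6.png

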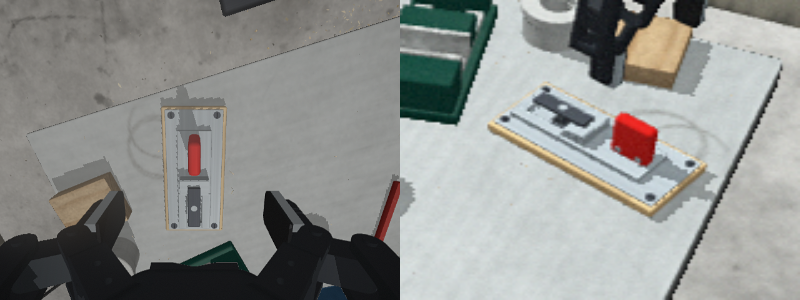

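The plate lies level and stayed put after release: its grip centre is at -66.7 mm, which puts the plate at +8.3 mm. It sits under the head ((193,207) in the wrist half, (560,105) in the scene half), and the bystanders look undisturbed.

```bash
python3 -c "
from plant import *
print(sign_off(),current_t())"
```

```text
the job is handed in; nothing more can be done
the job is handed in; nothing more can be done
```

The plate is fastened level on the jig board with its grip over the longer end, and its ramp is wedged under the stud head by a 9.3 N push. It stayed put after release, I left the ring, tape and offcut alone, and I handed the job in at about 58 s of the 72 s; no verdict was returned.

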